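# Unbolt the disc caddy and hold it up level

### The arm

A 6-joint arm with a two-finger parallel gripper is mounted at the origin on the work surface. World frame = base frame: x ahead of the robot, y to its left, z up, the work surface at z = 0. Lengths are in m, angles in rad, forces in N, time in s.
With the tool pointing down it reaches from about 0.3 to 0.775 m from the base axis. Payload 14.6 kg.
Tool frame: the origin (TCP) lies on the mounting face of the last link; the fingertips stand 199 mm ahead of it and the grasp point (between the pads) lies 180 mm ahead of it; z points along the fingers, y is the line along which they close (so a half turn about z gives the same grasp; the last joint's range is limited). The gripper opens to 94 mm and grips with 3 to 60 N. Pads are 16 mm wide; open, the fingers measure 119 mm over their backs; the gripper's body (75 mm by 177 mm) begins 78 mm behind the grasp point.
Start: joints at [1.085, 0.3, 1.521, -0, 1.321, -0.067], TCP at [0.224, 0.502, 0.405] pointing down, gripper open.
Joint ranges: [-3.03, 3.03], [-0.79, 2.21], [0.23, 2.52], [-1.04, 4.18], [0, 3.07], [-2.55, 2.55]. Speed limits (rad/s): [2.22, 2.22, 2.57, 3.14, 3.14, 3.14].

### API

Orientations are given as a unit quaternion [x, y, z, w].
In Python, from cell import * gives the robot as it stands. The module is installed in compiled form; this text tells all that it offers.
- The arm moves only by the tool arm_command, never from a script. Its argument "targets" is a list of rows, each a list of 3 entries, a list of its own where there are three numbers: the shift along the world's x, y, z in units of 3 cm (1.0 is 3 cm), then the turn, a rotation vector about the world's x, y, z in units of 4 degrees (1.0 is 4 degrees), then the opening, from -1 (shut) to 1 (fully open). A call has 1 to 20 rows; each row shifts and turns the commanded pose from where the row before left it; what a row does not reach is not made up. A row lasts 1/12 s, in which the tool goes at most 41.7 mm and 7.16 degrees, less where a joint would pass 70% of its speed; a pose out of reach is approached as far as the arm can. A call with a number of a shift or a turn outside -1 to 1 is refused whole. A call with a gripper value outside its range is refused whole. The fingers move at their own pace and stop on an object; the grip force is fixed at half the most. Time passes only in rows, so rows that do not move let the fingers close. It gives the time, the measured TCP pose, the force, the opening and the grip force at its end, in the units of the state.
- get_state(): the state, without advancing time (a new reading comes with each control period).
- get_image(name): name is "scene" or "top" or "wrist"; returns a dict with "color" (480x640x3 uint8, red, green, blue), "fx", "fy", "cx", "cy" (pixels), "D" ([k1, k2, p1, p2, k3] as OpenCV has them; the pictures are not rectified), "extrinsics" (4x4, takes a point from world to camera coordinates). Camera axes: x right, y down, z forward; pixel columns grow to the right and rows downward; lengths in m; the calibration is good to about 2 mm. A picture is of the moment at which its call begins. There is no depth.
- hand_in(): hands the job in; it is judged then, once.
The state is a dict: "time_s": time; "qpos": joint angles; "dq": joint speeds; "effort": joint torques, N m; "eef_pos": TCP position; "tcp_rot": TCP orientation; "ft_force": force on the tool from outside, world axes, zero at the start; "wrist_torque": the same for the moment, N m; "grip_width": finger opening in m; "grip_force": force on a finger pad.
Only numpy, scipy, OpenCV 4.12 (cv2) and the standard library are available. Lean on these libraries where they do the work, as an engineer would, in place of code of your own. Each camera call takes 0.05 s, during which the arm holds its last target. There are 200 camera calls.

### The job

The blue caddy of grinding discs is locked into its dock on the bench: slide the bolt's red grip all the way along its track from the red marks to the green marks, leaving the caddy seated while you do it. Then grip the caddy (it has a black handle bar), lift it until its underside is about 15 cm above the bench top, and finish while still holding it there, steady and level, with both discs in it and the bolt left open. Do not disturb the green carton, the pipe offcut or the pliers.

Things in the scene. Friction and masses are not known exactly. Their poses are not given: they have to be found in the camera images.
- dock: Fixed steel plate, x -75 to 75, y -127 to 272 mm, 10 thick. Origin on the bench under the centre of the caddy's seat, z up. Yellow curbs round the seat, top 20 mm above the bench. On its +y half, at x = 0, lies the bolt: track 40 mm wide, bolt bar 24 wide (top 37 above the bench), keepers at y = 150 and 258, 46 wide, 12 long, top 41. Red marks at y = 180, green at y = 230 mm.
- bolt (a joint): Slide bolt position in m: 0 = fully locked (grip at the red marks), 0.05 = fully open (green marks, end stop). Grows as the grip moves along the dock's +y, away from the caddy. Starts between 0 and 0.008. Friction 2.5 N; it stays where it is left. Its end lies 3 mm above the caddy's steel lug and clears it from about 0.03 on.
- bolt_grip (a point): Point on the axis of the bolt's red upright grip block, 15 mm below its top and 65 mm above the bench. The block is 24 (dock x) by 20 mm (dock y), stands 43 mm above the bolt bar, top 80 mm above the bench; can be pinched from above across dock x. Axes parallel to the dock's.
- caddy: Blue tray with a bridge handle, 110 (x) by 200 mm (y), rim 22 high, floor 4 thick, a divider across the middle; 0.3 to 0.55 kg. Origin at the centre of its underside, 10 mm above the bench when seated; z up, y along the handle bar and, docked, along the dock's y. A steel lug 50 mm wide and 12 high sticks out 25 mm beyond its +y end, under the bolt.
- caddy_handle (a point): Middle of the caddy's straight black handle bar, 114 mm above its underside. The bar is 14 mm thick (caddy x), 22 high (top 125 above the underside) and runs along caddy y between two uprights at y = -92 and +92 mm; free space of about 80 mm below the bar.
- disc_a: Dark grey grinding disc, 75 mm diameter, 6 mm thick, 45 to 90 g, lying loose in the caddy's -y compartment. Origin at the centre of its underside.
- disc_b: Reddish brown grinding disc, same size and mass range, lying loose in the caddy's +y compartment. Origin at the centre of its underside.
- carton: Green and white carton, 120 by 120 mm, 50 mm high, on the bench beyond the dock. Origin at the centre of its underside. Bystander.
- pipe: Steel pipe offcut standing on end, 48 mm outside diameter, 90 mm high, on the bench beyond the bolt. Origin at the centre of its underside. Bystander.
- pliers: Pliers lying on the bench on the robot's side of the dock, about 170 mm long (along their x, jaws to +x), up to 50 mm wide, 12 mm high, yellow handles. Origin on the bench under the pivot. Bystander.
Mind the look-alikes: they are no part of the job. Of the things that look like the disc_b, the smallest one is meant.

How it is judged:
By the outcome, as a careful person would: the job done as asked, in the order asked, and still so for the second after the job is handed in, while the arm keeps its last pose, push and grip.
It also fails if it takes over 51 s, if anything falls off the work surface, if the arm or the gripper's body presses on something with over 40 N, if the wrist force passes 120 N, or if a joint passes its speed limit or range.

## Working session

There is one attempt and no reset: what is moved stays moved. The work goes in short steps, Python scripts to look and compute and a tool call to move; the robot and the scene stay as the last step left them, time stands still between calls to the robot, and variables do not carry over. Pictures are saved under pics/ and viewed, at most 10 in all, crops included, and the job is handed in when it is done.

Besides the shell and the picture viewer there is one more tool, called after "Emit:" by a JSON object that holds its "api" and its "payload", one argument or row to a line. arm_command: Moves the arm, as the interface text tells. Shifts and turns lie within -1 to 1; 1 stands for 3 cm of shift or 4 degrees of turn. Its arguments: {"type":"object","properties":{"targets":{"type":"array"}},"required":["targets"]}

```bash
mkdir -p pics; python3 - <<'E'
from cell import *
import cv2,numpy as np,pickle
for n in ["scene","top"]:
    d=get_image(n); pickle.dump(d,open(f"pics/{n}.pkl","wb"))
    cv2.imwrite(f"pics/{n}.png",cv2.cvtColor(d["color"],cv2.COLOR_RGB2BGR))
    E=np.array(d["extrinsics"]); print(n,d["fx"],d["cx"],d["cy"],d["D"],-E[:3,:3].T@E[:3,3])
s=get_state(); print(s["time_s"],s["eef_pos"],s["tcp_rot"],s["grip_width"])
E
```

```text
scene 601.5116192930694 316.25127632209103 256.26201698055417 [0.04472457 0.         0.         0.         0.        ] [1.26067476 0.4885629  0.66981025]
top 439.0404580843451 319.9020178417535 250.39757191697942 [-0.09700622  0.          0.          0.          0.        ] [ 0.43239279 -0.02537416  0.77852353]
0.1 [0.22365741 0.50244658 0.40414808] [ 2.07875737e-01  9.78155110e-01 -4.89815254e-04 -1.39948873e-04] 0.09388176191417012
```

View pics/top.png

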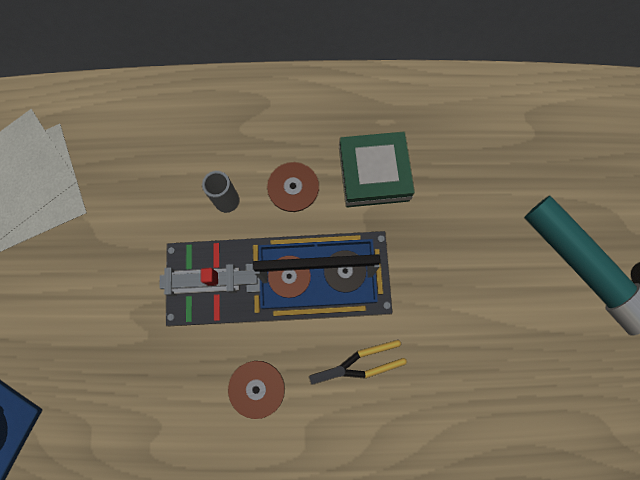

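View pics/scene.png

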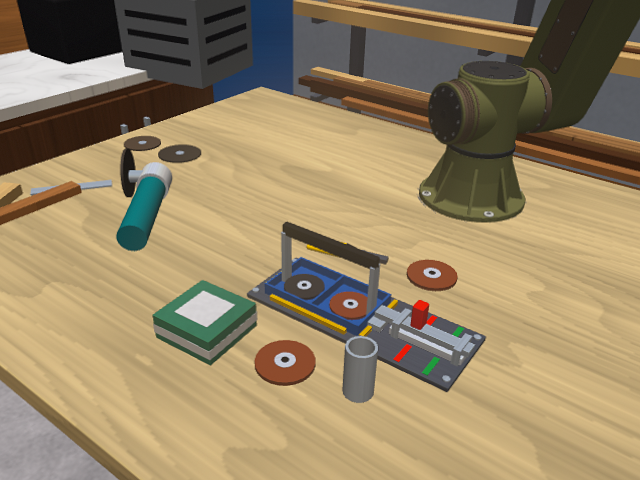

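The top view shows the dock (corners near (166,244), (385,233), (391,313), (167,325)), with the bolt on the left, the grip at (208,275) and the handle bar from (254,266) to (380,260). I'll enlarge it.

```bash
python3 - <<'E'
import cv2
t=cv2.imread("pics/top.png")[225:335,155:405]; cv2.imwrite("pics/tc.png",cv2.resize(t,None,fx=3.2,fy=3.2,interpolation=cv2.INTER_CUBIC))
t=cv2.imread("pics/scene.png")[215:395,240:500]; cv2.imwrite("pics/sc.png",cv2.resize(t,None,fx=3,fy=3,interpolation=cv2.INTER_CUBIC))
E
```

```text
(no output)
```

View pics/tc.png

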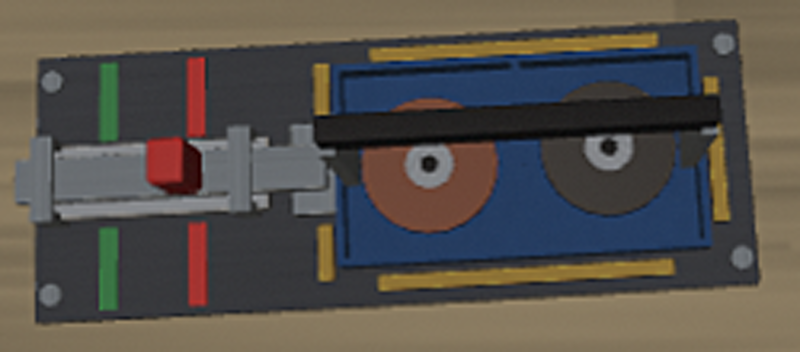

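View pics/sc.png

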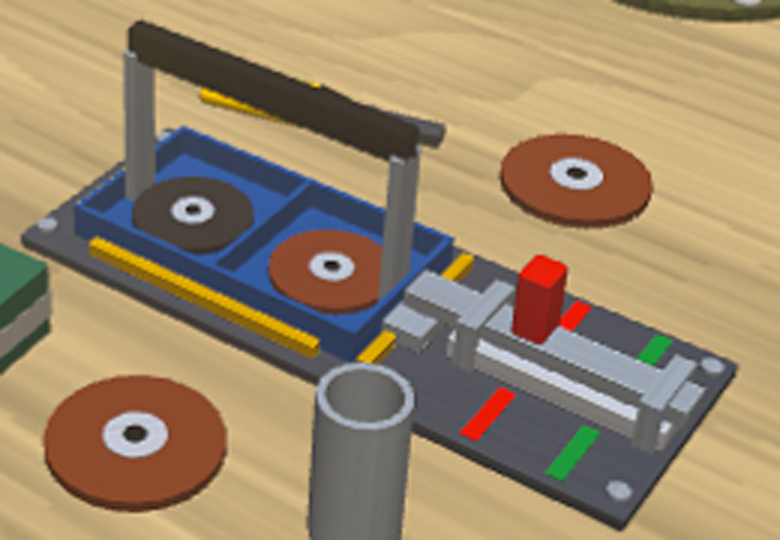

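The crops show dock plate corners at crop (38,58), (736,20), (760,282), (37,322). The grip's top face is centred near (166,160), and the bar's top face runs from (315,131) to (719,108). The scene crop shows the grip top near (543,268).

```bash
cat >h.py <<'E'
import numpy as np,cv2,pickle
from scipy.optimize import least_squares
def ray(d,uv,z):
    K=np.array([[d["fx"],0,d["cx"]],[0,d["fy"],d["cy"]],[0,0,1]])
    E=np.array(d["extrinsics"]);p=cv2.undistortPoints(np.array(uv,float).reshape(-1,1,2),K,np.array(d["D"]))[:,0]
    r=np.c_[p,np.ones(len(p))]@E[:3,:3];o=-E[:3,:3].T@E[:3,3]
    z=np.broadcast_to(z,len(r));return o+r*((z-o[2])/r[:,2])[:,None]
E
python3 - <<'E'
from h import *
t=pickle.load(open("pics/top.pkl","rb"));s=pickle.load(open("pics/scene.pkl","rb"))
T=lambda a:np.array(a,float)/3.2+[155,225]
S=lambda a:np.array(a,float)/3+[240,215]
pl=np.array([[75,272],[75,-127],[-75,-127],[-75,272]])/1e3
def fit(w):
    f=lambda p:(p[:2]+pl@np.array([[np.cos(p[2]),np.sin(p[2])],[-np.sin(p[2]),np.cos(p[2])]])-w[:,:2]).ravel()
    r=least_squares(f,[.4,0,0]);return r.x,r.fun.reshape(-1,2)*1e3
w=ray(t,T([[38,58],[736,20],[760,282],[37,322]]),.01)
p,e=fit(w);print("dock",p[:2],np.degrees(p[2]),"\n",e.round(1))
R=np.array([[np.cos(p[2]),-np.sin(p[2])],[np.sin(p[2]),np.cos(p[2])]])
loc=lambda w:((w[:,:2]-p[:2])@R*1e3).round(1)
print("plate scene",loc(ray(s,S([[622,526],[735,368],[22,238]]),.01)))
for n,w in [("grip top T",ray(t,T([[166,160]]),.08)),("grip top S",ray(s,S([[543,268]]),.08)),("bar T",ray(t,T([[315,131],[719,108]]),.135)),
 ("bar S",ray(s,S([[139,30],[409,142]]),.135)),("marks T",ray(t,T([[197,96],[198,265],[108,101],[108,269]]),.01)),("pipe S",ray(s,S([[365,393]]),.09)),("pipe T",ray(t,[[216,183]],.09))]: print(n,w.round(4).tolist(),loc(w).tolist())
E
```

```text
dock [ 0.55421743 -0.01987738] 2.379394056632729 
 [[ 0.3  0.3]
 [ 1.4 -1.1]
 [-1.  -0.9]
 [-0.7  1.7]]
plate scene [[  77.6  274.9]
 [ -70.8  274. ]
 [  75.7 -121. ]]
grip top T [[0.5464, 0.1597, 0.08]] [[-0.4, 179.7]]
grip top S [[0.545, 0.1619, 0.08]] [[-1.6, 182.0]]
bar T [[0.5502, 0.0753, 0.135], [0.5581, -0.1135, 0.135]] [[-0.1, 95.2], [-0.0, -93.7]]
bar S [[0.5618, -0.1055, 0.135], [0.5605, 0.082, 0.135]] [[4.0, -85.8], [10.5, 101.6]]
marks T [[0.594, 0.1619, 0.01], [0.4992, 0.1584, 0.01], [0.5919, 0.2127, 0.01], [0.4975, 0.2085, 0.01]] [[47.3, 180.0], [-47.5, 180.4], [47.3, 230.8], [-47.2, 230.5]]
pipe S [[0.6974, 0.1497, 0.09]] [[150.1, 163.4]]
pipe T [[0.7005, 0.1481, 0.09]] [[153.1, 161.8]]
```

Emit:
{"api": "arm_command", "payload": {
  "targets": [
    [[0.67, -0.71, 0], [0, 0, -1], 1],
    [[0.67, -0.71, 0], [0, 0, -1], 1],
    [[0.67, -0.71, 0], [0, 0, -1], 1],
    [[0.67, -0.71, 0], [0, 0, -1], 1],
    [[0.67, -0.71, 0], [0, 0, -1], 1],
    [[0.67, -0.71, 0], [0, 0, -1], 1],
    [[0.67, -0.71, 0], [0, 0, -1], 1],
    [[0.67, -0.71, 0], [0, 0, -1], 1],
    [[0.67, -0.71, 0], [0, 0, -1], 1],
    [[0.67, -0.71, 0], [0, 0, -1], 1],
    [[0.67, -0.71, 0], [0, 0, -1], 1],
    [[0.67, -0.71, 0], [0, 0, -1], 1],
    [[0.67, -0.71, 0], [0, 0, -1], 1],
    [[0.67, -0.71, 0], [0, 0, -1], 1],
    [[0.67, -0.71, 0], [0, 0, -1], 1],
    [[0.67, -0.71, 0], [0, 0, -0.9], 1],
    [[0, 0, 0], [0, 0, 0], 1],
    [[0, 0, 0], [0, 0, 0], 1],
    [[0, 0, 0], [0, 0, 0], 1]
  ]
}}

```text
time_s: 1.68
eef_pos: [0.545, 0.1619, 0.4043]
tcp_rot: [0.692, 0.722, -0.0, -0.0]
ft_force: [-0.3, -0.3, 1.3]
grip_width: 0.094
grip_force: 0.0
```

```bash
python3 - <<'E'
from cell import *
from h import *
from scipy.spatial.transform import Rotation as Q
d=get_image("wrist"); pickle.dump(d,open("pics/w.pkl","wb"))
cv2.imwrite("pics/w.png",cv2.cvtColor(d["color"],cv2.COLOR_RGB2BGR))
s=get_state();R=Q.from_quat(s["tcp_rot"]).as_matrix();print(s["eef_pos"],R.round(4),s["qpos"],s["ft_force"])
E
```

```text
[0.54481638 0.16226063 0.40448851] [[-4.330e-02  9.991e-01 -5.000e-04]
 [ 9.991e-01  4.330e-02  0.000e+00]
 [ 0.000e+00 -5.000e-04 -1.000e+00]] [2.25017440e-01 3.41322041e-01 1.46690104e+00 1.26930933e-04
 1.33384892e+00 1.81649478e-01] [-0.87595182 -0.32749063  0.23539216]
```

View pics/w.png

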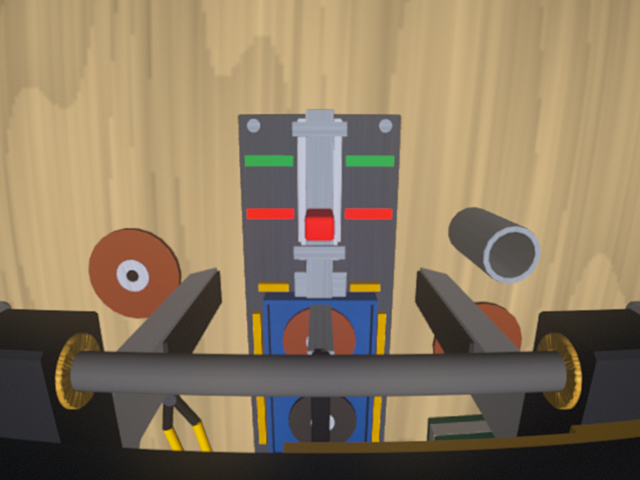

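The wrist view shows the red grip's top face at about (320,230), centred between the fingers and square to them. I'll descend and close.

Emit:
{"api": "arm_command", "payload": {
  "targets": [
    [[0.05, -0.06, -0.66], [0, 0, 0], 1],
    [[0, 0, -0.66], [0, 0, 0], 1],
    [[0, 0, -0.66], [0, 0, 0], 1],
    [[0, 0, -0.66], [0, 0, 0], 1],
    [[0, 0, -0.66], [0, 0, 0], 1],
    [[0, 0, -0.66], [0, 0, 0], 1],
    [[0, 0, -0.66], [0, 0, 0], 1],
    [[0, 0, -0.62], [0, 0, 0], 1],
    [[0, 0, 0], [0, 0, 0], 1],
    [[0, 0, 0], [0, 0, 0], 0.2],
    [[0, 0, 0], [0, 0, 0], -0.2],
    [[0, 0, 0], [0, 0, 0], -1],
    [[0, 0, 0], [0, 0, 0], -1],
    [[0, 0, 0], [0, 0, 0], -1],
    [[0, 0, 0], [0, 0, 0], -1],
    [[0, 0, 0], [0, 0, 0], -1],
    [[0, 0, 0], [0, 0, 0], -1]
  ]
}}

```text
time_s: 3.15
eef_pos: [0.5468, 0.1598, 0.2476]
tcp_rot: [0.692, 0.722, 0.0, 0.0]
ft_force: [0.4, -0.0, 0.6]
grip_width: 0.0442
grip_force: 0.0
```

Emit:
{"api": "arm_command", "payload": {
  "targets": [
    [[0, 0, 0], [0, 0, 0], -1],
    [[0, 0, 0], [0, 0, 0], -1],
    [[0, 0, 0], [0, 0, 0], -1],
    [[0, 0, 0], [0, 0, 0], -1],
    [[0, 0, 0], [0, 0, 0], -1],
    [[0, 0, 0], [0, 0, 0], -1],
    [[0, 0, 0], [0, 0, 0], -1]
  ]
}}

```text
time_s: 3.73
eef_pos: [0.5463, 0.1599, 0.2473]
tcp_rot: [0.692, 0.722, -0.001, -0.001]
ft_force: [-7.8, -0.1, 4.9]
grip_width: 0.0238
grip_force: 30.0
```

Emit:
{"api": "arm_command", "payload": {
  "targets": [
    [[-0.01, 0.15, 0], [0, 0, 0], -1],
    [[-0.01, 0.15, 0], [0, 0, 0], -1],
    [[-0.01, 0.15, 0], [0, 0, 0], -1],
    [[-0.01, 0.15, 0], [0, 0, 0], -1],
    [[0, 0.15, 0], [0, 0, 0], -1],
    [[-0.01, 0.15, 0], [0, 0, 0], -1],
    [[-0.01, 0.15, 0], [0, 0, 0], -1],
    [[0, 0.15, 0], [0, 0, 0], -1],
    [[-0.01, 0.15, 0], [0, 0, 0], -1],
    [[0, 0, 0], [0, 0, 0], -1],
    [[0, 0, 0], [0, 0, 0], -1]
  ]
}}

```text
time_s: 4.65
eef_pos: [0.5443, 0.2007, 0.2474]
tcp_rot: [0.692, 0.722, -0.0, -0.001]
ft_force: [-5.7, 2.4, 2.8]
grip_width: 0.0239
grip_force: 30.0
```

Emit:
{"api": "arm_command", "payload": {
  "targets": [
    [[0, 0.07, 0], [0, 0, 0], -1],
    [[0, 0.07, 0], [0, 0, 0], -1],
    [[0, 0.05, 0], [0, 0, 0], -1],
    [[0, 0, 0], [0, 0, 0], -1],
    [[0, 0, 0], [0, 0, 0], -1]
  ]
}}

```text
time_s: 5.07
eef_pos: [0.5443, 0.2061, 0.2474]
tcp_rot: [0.692, 0.722, -0.001, -0.001]
ft_force: [-8.1, 0.0, 5.2]
grip_width: 0.0239
grip_force: 30.0
```

Emit:
{"api": "arm_command", "payload": {
  "targets": [
    [[0, 0.05, 0], [0, 0, 0], -1],
    [[0, 0.05, 0], [0, 0, 0], -1],
    [[0, 0, 0], [0, 0, 0], -1],
    [[0, 0, 0], [0, 0, 0], -1]
  ]
}}

```text
time_s: 5.4
eef_pos: [0.5442, 0.209, 0.2474]
tcp_rot: [0.692, 0.722, -0.001, -0.001]
ft_force: [-8.3, -1.2, 5.4]
grip_width: 0.024
grip_force: 30.0
```

Emit:
{"api": "arm_command", "payload": {
  "targets": [
    [[0, 0.05, 0], [0, 0, 0], -1],
    [[0, 0.04, 0], [0, 0, 0], -1],
    [[0, 0, 0], [0, 0, 0], -1],
    [[0, 0, 0], [0, 0, 0], -1]
  ]
}}

```text
time_s: 5.73
eef_pos: [0.5444, 0.2104, 0.2473]
tcp_rot: [0.692, 0.722, -0.002, 0.0]
ft_force: [-9.6, -15.7, 9.4]
grip_width: 0.0238
grip_force: 30.0
```

The end stop is felt (-15.7 N). Next: release, rise, and check with the top view.

Emit:
{"api": "arm_command", "payload": {
  "targets": [
    [[0, 0, 0], [0, 0, 0], 0],
    [[0, 0, 0], [0, 0, 0], 1],
    [[0, 0, 0], [0, 0, 0], 1],
    [[0, 0, 0], [0, 0, 0], 1],
    [[0, 0, 0], [0, 0, 0], 1],
    [[0, 0, 0], [0, 0, 0], 1],
    [[0, 0, 0], [0, 0, 0], 1],
    [[0, 0, 0], [0, 0, 0], 1],
    [[0, 0, 0], [0, 0, 0], 1],
    [[0, 0, 0.6], [0, 0, 0], 1],
    [[0, 0, 0.8], [0, 0, 0], 1],
    [[0, 0, 0.8], [0, 0, 0], 1],
    [[0, 0, 0.8], [0, 0, 0], 1],
    [[0, 0, 0.8], [0, 0, 0], 1],
    [[0, 0, 0.8], [0, 0, 0], 1],
    [[0, 0, 0.6], [0, 0, 0], 1],
    [[0, 0, 0], [0, 0, 0], 1],
    [[0, 0, 0], [0, 0, 0], 1]
  ]
}}

```text
time_s: 7.23
eef_pos: [0.5446, 0.2117, 0.4038]
tcp_rot: [0.692, 0.722, 0.001, 0.0]
ft_force: [-0.1, 0.6, -0.5]
grip_width: 0.0939
grip_force: 0.0
```

```bash
python3 - <<'E'
from cell import *
from h import *
d=get_image("wrist"); pickle.dump(d,open("pics/w2.pkl","wb"))
cv2.imwrite("pics/w2.png",cv2.cvtColor(d["color"],cv2.COLOR_RGB2BGR))
s=get_state();print(s["eef_pos"],s["grip_width"])
E
```

```text
[0.54455307 0.21173228 0.40264937] 0.09414532166336337
```

View pics/w2.png

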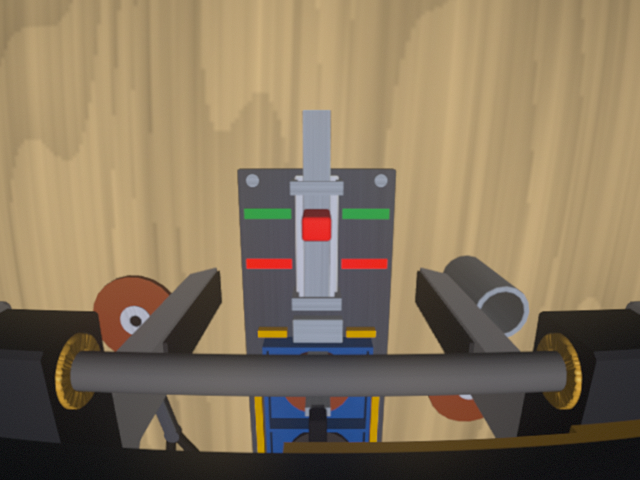

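The bolt's grip now sits at the green marks (about (316,225) against the marks at row 213), so the bolt is open. On to the handle.

Emit:
{"api": "arm_command", "payload": {
  "targets": [
    [[0.03, -0.78, 0], [0, 0, 0], 1],
    [[0.03, -0.77, 0], [0, 0, 0], 1],
    [[0.03, -0.77, 0], [0, 0, 0], 1],
    [[0.03, -0.77, 0], [0, 0, 0], 1],
    [[0.03, -0.77, 0], [0, 0, 0], 1],
    [[0.03, -0.77, 0], [0, 0, 0], 1],
    [[0.03, -0.77, 0], [0, 0, 0], 1],
    [[0.03, -0.77, 0], [0, 0, 0], 1],
    [[0.03, -0.77, 0], [0, 0, 0], 1],
    [[0.03, -0.77, 0], [0, 0, 0], 1],
    [[0, 0, 0], [0, 0, 0], 1],
    [[0, 0, 0], [0, 0, 0], 1],
    [[0, 0, -0.65], [0, 0, 0], 1],
    [[0, 0, -0.65], [0, 0, 0], 1],
    [[0, 0, -0.65], [0, 0, 0], 1],
    [[0, 0, -0.65], [0, 0, 0], 1],
    [[0, 0, -0.65], [0, 0, 0], 1],
    [[0, 0, 0], [0, 0, 0], 1],
    [[0, 0, 0], [0, 0, 0], 1]
  ]
}}

```text
time_s: 8.87
eef_pos: [0.5536, -0.0187, 0.3052]
tcp_rot: [0.692, 0.722, -0.001, -0.001]
ft_force: [-0.0, 0.4, 0.8]
grip_width: 0.094
grip_force: 0.0
```

```bash
python3 - <<'E'
from cell import *
from h import *
d=get_image("wrist")
cv2.imwrite("pics/w3.png",cv2.cvtColor(d["color"],cv2.COLOR_RGB2BGR))
s=get_state();print(s["eef_pos"],s["grip_width"],s["ft_force"],s["wrist_torque"])
E
```

```text
[ 0.55380902 -0.01889915  0.3063876 ] 0.0944145905266437 [ 1.37477546  0.28740676 -0.64854945] [-0.1028965   0.11150484  0.01262681]
```

View pics/w3.png

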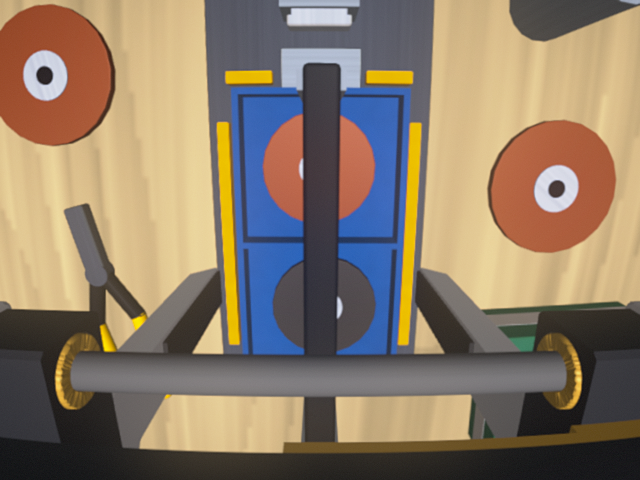

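The bar (columns 303–340) is centred between the fingers and square to them, and the lug is clear of the bolt. I'll close on it.

Emit:
{"api": "arm_command", "payload": {
  "targets": [
    [[0, 0, -0.04], [0, 0, 0], 0],
    [[0, 0, 0], [0, 0, 0], -0.4],
    [[0, 0, 0], [0, 0, 0], -1],
    [[0, 0, 0], [0, 0, 0], -1],
    [[0, 0, 0], [0, 0, 0], -1],
    [[0, 0, 0], [0, 0, 0], -1],
    [[0, 0, 0], [0, 0, 0], -1],
    [[0, 0, 0], [0, 0, 0], -1],
    [[0, 0, 0], [0, 0, 0], -1],
    [[0, 0, 0], [0, 0, 0], -1],
    [[0, 0, 0], [0, 0, 0], -1],
    [[0, 0, 0], [0, 0, 0], -1],
    [[0, 0, 0], [0, 0, 0], -1],
    [[0, 0, 0], [0, 0, 0], -1],
    [[0, 0, 0], [0, 0, 0], -1],
    [[0, 0, 0], [0, 0, 0], -1],
    [[0, 0, 0], [0, 0, 0], -1],
    [[0, 0, 0], [0, 0, 0], -1]
  ]
}}

```text
time_s: 10.42
eef_pos: [0.5537, -0.0195, 0.3047]
tcp_rot: [0.692, 0.722, -0.0, -0.0]
ft_force: [2.4, 0.2, -1.9]
grip_width: 0.0138
grip_force: 30.0
```

```bash
python3 -c "
from cell import *
s=get_state();print(s['eef_pos'],s['grip_width'],s['grip_force'],s['ft_force'],s['wrist_torque'])"
```

```text
[ 0.55367278 -0.01954305  0.30466846] 0.013763233905551425 29.99902904033661 [ 2.44866417  0.16148619 -1.89894633] [-0.05366737 -0.23195654  0.02381288]
```

Test lift of 12 mm, watching the moment for an off-centre load.

Emit:
{"api": "arm_command", "payload": {
  "targets": [
    [[0, 0, 0.05], [0, 0, 0], -1],
    [[0, 0, 0.1], [0, 0, 0], -1],
    [[0, 0, 0.1], [0, 0, 0], -1],
    [[0, 0, 0.1], [0, 0, 0], -1],
    [[0, 0, 0.05], [0, 0, 0], -1],
    [[0, 0, 0], [0, 0, 0], -1],
    [[0, 0, 0], [0, 0, 0], -1],
    [[0, 0, 0], [0, 0, 0], -1]
  ]
}}

```text
time_s: 11.08
eef_pos: [0.5536, -0.0195, 0.3166]
tcp_rot: [0.692, 0.722, -0.0, -0.0]
ft_force: [0.3, -0.3, -6.7]
grip_width: 0.0135
grip_force: 30.0
```

```bash
python3 - <<'E'
from cell import *
from h import *
d=get_image("scene")
cv2.imwrite("pics/s4.png",cv2.resize(cv2.cvtColor(d["color"],cv2.COLOR_RGB2BGR)[180:400,220:510],None,fx=2.5,fy=2.5))
s=get_state();print(s['eef_pos'],s['grip_width'],s['grip_force'],s['ft_force'],s['wrist_torque'])
E
```

```text
[ 0.55361221 -0.01954139  0.31658159] 0.013791844683278758 29.99766916036606 [ 0.19694896 -0.05773965 -6.34092909] [-0.0655786   0.04905092 -0.04393202]
```

View pics/s4.png

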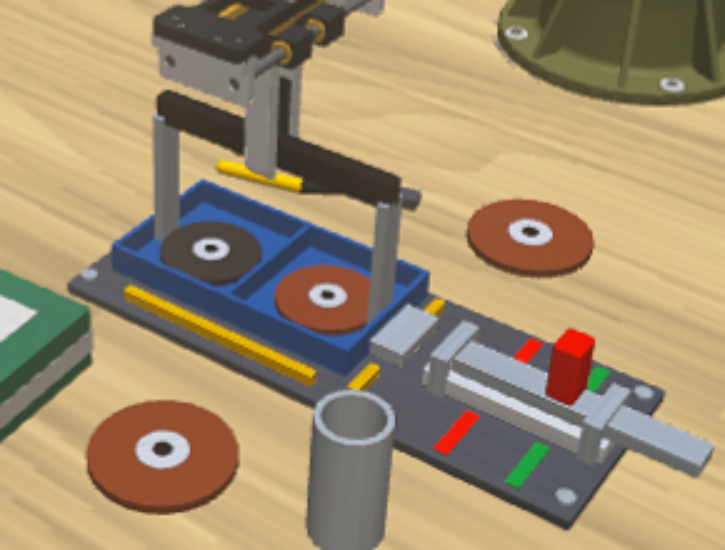

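The caddy is lifted clear and looks level, with a load of about 6.4 N, both discs in it and the bolt open. I'll lift it the remaining 128 mm gently.

Emit:
{"api": "arm_command", "payload": {
  "targets": [
    [[0, 0, 0.1], [0, 0, 0], -1],
    [[0, 0, 0.2], [0, 0, 0], -1],
    [[0, 0, 0.3], [0, 0, 0], -1],
    [[0, 0, 0.3], [0, 0, 0], -1],
    [[0, 0, 0.3], [0, 0, 0], -1],
    [[0, 0, 0.3], [0, 0, 0], -1],
    [[0, 0, 0.3], [0, 0, 0], -1],
    [[0, 0, 0.3], [0, 0, 0], -1],
    [[0, 0, 0.3], [0, 0, 0], -1],
    [[0, 0, 0.3], [0, 0, 0], -1],
    [[0, 0, 0.3], [0, 0, 0], -1],
    [[0, 0, 0.3], [0, 0, 0], -1],
    [[0, 0, 0.3], [0, 0, 0], -1],
    [[0, 0, 0.3], [0, 0, 0], -1],
    [[0, 0, 0.25], [0, 0, 0], -1],
    [[0, 0, 0.12], [0, 0, 0], -1],
    [[0, 0, 0], [0, 0, 0], -1],
    [[0, 0, 0], [0, 0, 0], -1],
    [[0, 0, 0], [0, 0, 0], -1],
    [[0, 0, 0], [0, 0, 0], -1]
  ]
}}

```text
time_s: 12.8
eef_pos: [0.5537, -0.0196, 0.4443]
tcp_rot: [0.692, 0.722, -0.0, -0.0]
ft_force: [0.5, -0.5, -7.0]
grip_width: 0.0137
grip_force: 30.0
```

```bash
python3 - <<'E'
from cell import *
from h import *
d=get_image("scene");pickle.dump(d,open("pics/s5.pkl","wb"))
cv2.imwrite("pics/s5.png",cv2.resize(cv2.cvtColor(d["color"],cv2.COLOR_RGB2BGR)[100:400,140:510],None,fx=2,fy=2))
s=get_state();print(s['eef_pos'],s['tcp_rot'],s['grip_width'],s['grip_force'],s['ft_force'],s['wrist_torque'])
E
```

```text
[ 0.55367802 -0.01955168  0.44437361] [ 6.92126545e-01  7.21776056e-01 -2.52183220e-04 -3.27146272e-04] 0.013714787621075735 29.997793436050415 [ 0.52335657  0.54503077 -6.57841286] [-0.09769595  0.11548349  0.01178084]
```

View pics/s5.png

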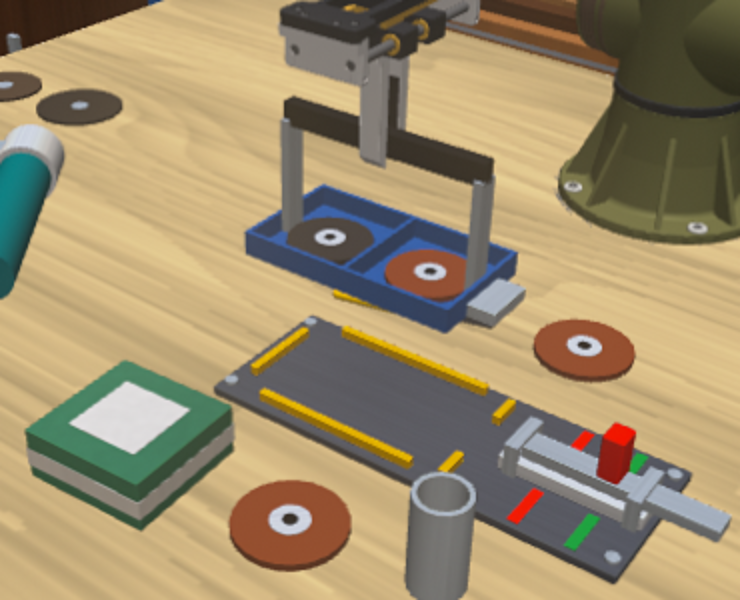

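The caddy hangs about 15 cm up with both discs in it and the bolt at the green marks; the bystanders are in place. One numeric check of level using the lower tray corners, crop (247,254) and (450,330).

```bash
python3 - <<'E'
from h import *
d=pickle.load(open("pics/s5.pkl","rb"));E=np.array(d["extrinsics"])
K=np.array([[d["fx"],0,d["cx"]],[0,d["fy"],d["cy"]],[0,0,1]])
a=np.radians(2.4);c,s=np.cos(a),np.sin(a)
for tilt in (0,2):
  t=np.radians(tilt);L=[]
  for x,y,z in [(.055,-.1,-.114),(.055,.1,-.114),(.007,-.1,.011),(.007,.1,.011)]:
    y,z=y*np.cos(t)-z*np.sin(t),y*np.sin(t)+z*np.cos(t)
    L.append([.5537+c*x-s*y,-.0196+s*x+c*y,.264+z])
  p,_=cv2.projectPoints(np.array(L),cv2.Rodrigues(E[:3,:3])[0],E[:3,3],K,np.array(d["D"]))
  print(tilt,((p[:,0]-[140,100])*2).round(0).tolist())
E
```

```text
0 [[243.0, 254.0], [444.0, 333.0], [276.0, 98.0], [488.0, 165.0]]
2 [[247.0, 259.0], [448.0, 331.0], [276.0, 102.0], [488.0, 160.0]]
```

```bash
python3 -c "
from cell import *
print(hand_in())"
```

```text
the job is handed in; nothing more can be done
None
```

I slid the bolt to its end stop at the green marks and handed in with the caddy still gripped, its underside about 15 cm above the bench, level to within about 1° by the scene camera, both discs in it and the carton, pipe and pliers not touched.

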